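# Re-aim the clamped polishing nozzle and open its valve

## Task

The slurry nozzle is clamped pointing at the wrong place: back its screw-clamp lever off by no more than half a turn, just enough to free it (do not force it while clamped), swing the nozzle round until it points at the middle of the domed blank on its spindle, and screw the clamp lever fully home again. Only then push the valve's lever through its quarter turn, to the stop, to open the feed. Leave the jar, bottle, cones, buffing wheels and wrench where they are.

Things in the scene. Friction and masses are not known exactly. Their poses are not given: they have to be found in the camera images.
- clamp_lever (a joint): Clamp lever, turning level on a vertical screw, rad: 0 = screwed fully home against its stop (start, tight), grows anticlockwise from above (loosening), to 3.6; pi is half a turn. The nozzle is gripped below 0.6 and free from 1.2. Stiff: about 0.3 Nm to loosen, up to 0.6 Nm to tighten (11 N at 55 mm); it stays where it is left.
- clamp_hub (a point): Point on the clamp screw's axis at the height of the lever bar's centre line (97 mm above the table). x axis: out along the lever bar; z up. The hub round it is 28 mm across, top at 106 mm. The bar is level, round, steel, 13 mm thick; under it, outside the hub, nothing is higher than 60 mm.
- clamp_ball (a point): Centre of the black ball knob (22 mm across) at the outer end of the clamp lever, 85 mm from clamp_hub; the bar between hub and ball is clear from 15 to 74 mm from the axis.
- nozzle (a joint): Swivel angle of the nozzle about its vertical stem, rad: 0 = pointing straight away from the clamp screw, grows anticlockwise seen from above, stops at -1.25 and 1.25. When freed it turns with 0.12 Nm of friction and stays where it is left. Do not force it while clamped.
- nozzle_pivot (a point): Point on the nozzle's swivel axis at the height of the spout's centre line (105 mm above the table), 75 mm from clamp_hub. x axis: along the spout, the way it sprays; z up. The spout is a level round steel pipe, 16 mm thick, from the stem (27 mm across) to 116 mm out, then a 22 mm brass tip. Under it: only the foot flange (76 mm across, top at 36 mm) and cones.
- nozzle_tip (a point): The outlet end of the nozzle's brass tip, 146 mm from the swivel axis, 105 mm above the table.
- stand: The nozzle stand: a fixed dark steel plate 200 x 85 x 18 mm. Its origin is on the table under the nozzle's swivel axis; its x axis points away from the clamp screw, z up.
- dome_top (a point): Top of the domed steel blank (50 mm across, dome 26 mm high, top 114 mm above the table) held on one of three fixed polishing spindles (white 58 mm cube feet with a shaft and chuck) in an arc round the nozzle, 190 to 235 mm from its axis. The nozzle is to point at this blank's middle.
- spindle_dome: The fixed spindle that carries the domed blank; origin on the table under the blank's middle.
- spindle_flat: The fixed spindle that carries a flat disc blank (50 mm across, top at 95 mm); origin on the table under it. Not the one to aim at.
- spindle_bare: The fixed spindle with a bare three-jaw chuck (top at 100 mm); origin on the table under it. Not the one to aim at.
- valve_lever (a joint): Ball-valve lever, rad: 0 = closed (start, across the brass body), pi/2 = fully open against its stop (in line with the brass body); grows anticlockwise seen from above. 0.2 Nm of friction (3 N at 75 mm); it stays where it is left.
- valve_hub (a point): Point on the valve stem's vertical axis at mid-height of its lever (84 mm above the table). Its x axis runs out along the lever, z up. The lever is a flat level steel bar 16 mm wide, 10 mm thick, 105 mm long from the axis; 20 mm and more from the axis nothing under it is higher than 62 mm.
- valve_end (a point): Free end of the valve lever, 105 mm from valve_hub.
- jar: Loose white screw-top jar, 56 mm across, 70 mm high, beside the stand; origin at its underside. Leave it.
- bottle: Loose clear bottle, 54 mm across, 140 mm high, beside the stand; origin at its underside. Leave it.
- cone_a: Loose polishing-media cone, 28 mm across and 28 mm high, standing under the nozzle's sweep; origin at its underside. Leave it.
- cone_b: A second such cone. Leave it.
- buff_a: Loose orange buffing wheel lying flat, 150 mm across, 18 mm thick, under buff_b; origin at its underside. Leave it.
- buff_b: Loose undyed buffing wheel, same size, lying on buff_a. Leave it.
- wrench: Loose steel wrench, 160 mm long, lying on the table. Leave it.

How it is judged:
By the outcome, as a careful person would: the job done as asked, in the order asked, and still so for the second after the job is handed in, with the robot touching nothing.
It also fails if it takes over 72 s, if anything falls off the work surface, if the arm or the gripper's body presses on something with over 40 N, if the wrist force passes 120 N, or if a joint passes its speed limit or range.

## Robot

A 7-joint arm with a two-finger parallel gripper is mounted at the origin on the work surface. World frame = base frame: x ahead of the robot, y to its left, z up, the work surface at z = 0. Lengths are in m, angles in rad, forces in N, time in s.
With the tool pointing down it reaches from about 0.425 to 0.925 m from the base axis. Payload 6.8 kg.
Tool frame: the origin (TCP) lies at the very end of the fingers, on their centre line; the grasp point (between the pads) lies env.hold_point_z behind it (env.hold_point_z is the distance from the TCP to the grasp point, in m); z points along the fingers, y is the line along which they close (so a half turn about z gives the same grasp; the last joint's range is limited). The gripper opens to 85 mm and grips with 20 to 120 N. Pads are 22 mm wide; open, the fingers measure 114 mm over their backs; the gripper's body (76 mm by 85 mm) begins 54 mm behind the grasp point. The pads swing forward as they close: fully open they stand 13 mm farther back than shut.
Start: joints at [1.23, 0.477, 0.022, 1.555, -0.011, 1.109, -0.083], TCP at [0.156, -0.657, 0.231] pointing down, gripper open.
Joint ranges: [-2.96, 2.96], [-0.34, 2.1], [-1.41, 1.46], [0.24, 2.44], [-1.37, 4.51], [0.17, 1.92], [-2.96, 2.96]. Speed limits (rad/s): [2.39, 2.39, 3.14, 3.14, 3.14, 3.14, 3.14].

## Interface

Orientations are given as a unit quaternion [x, y, z, w].
In Python, from plant import env gives the robot as it stands.
- The arm moves only by the tool inch_along, called after "Emit:" as a command line: name --argument value ..., lists and objects as JSON in quotes. Schema: {"type":"object","properties":{"steps":{"type":"object","properties":{"deltas":{"type":"array","items":{"type":"array","items":{"type":"number"},"minItems":5,"maxItems":5},"minItems":1,"maxItems":10}},"additionalProperties":false,"required":["deltas"]},"clamp_n":{"type":"number"},"only":{"type":"string"},"quiet":{"type":"boolean"},"lines":{"type":"string"}},"required":["steps"],"additionalProperties":false}. steps is an object whose key "deltas" holds a list of rows, 1 to 10 of them, each of 5 numbers: the finger opening in m, then dx, dy, dz in shares of the most that a row can go, 1 being 62.5 mm, then a turn about the tool's z in a scale on which 1.0 is 4 rad; each row shifts and turns the commanded pose from where the row before left it, along the tool's axes as they then stand; what a row does not reach is not made up. A row lasts 1/8 s, in which the tool goes at most 0.0625 m and 0.188 rad, less where a joint would pass 70% of its speed; a pose out of reach is approached as far as the arm can. The fingers move at their own pace and stop on an object; clamp_n is the grip in N (left out, the last holds). Time passes only in rows, so rows that do not move let the fingers close. The tool returns the time, the measured TCP pose, the force, the opening and the grip force at its end. only (a regular expression) keeps the lines of the reply that match it, lines (a string "A,B") keeps lines A to B, and quiet returns only ok. Shift and turn numbers lie between -1 and 1, and a call with a number outside is refused. Input that does not fit is refused with a message, and nothing moves.
- env.sense(): the state, without advancing time (a new reading comes with each control period).
- env.read_camera(name): name is "scene" or "side" or "wrist"; returns (picture, depth): 400x640x3 uint8, red, green, blue; 400x640 float32, m along the optical axis (not along the pixel's ray), 0 where there is no reading.
- env.calibration(name): a dict with "fovy" (degrees; the focal length in pixels is half the picture's height over the tangent of half this angle, whatever the lens; pixels are square), "cx", "cy" (the principal point, pixels), "camera_from_world" (4x4, takes a point from world to camera coordinates); the wrist camera has in their place "T_tool_cam" (4x4, takes a point from camera to tool coordinates, whose origin is the TCP and whose axes are the flange's). Camera axes: x right, y up, looking along -z (the intrinsics and any distortion apply to the point x, -y, -z); pixel columns grow to the right and rows downward; lengths in m; the calibration is good to about 2 mm. A picture is of the moment at which its call begins: read the wrist's pose just before it. calibration takes no time and is no camera call.
- env.close_job(): hands the job in; it is judged then, once.
The state is a dict: "time_s": time; "joint_pos": joint angles; "dq": joint speeds; "tau": joint torques, N m; "ee_pos": TCP position; "ee_rot": TCP orientation; "force": force on the tool from outside, world axes, zero at the start; "ft_torque": the same for the moment, N m; "grip_width": finger opening in m; "grasp_force": force on a finger pad.
Only numpy, scipy, OpenCV 4.12 (cv2) and the standard library are available. Lean on these libraries where they do the work, as an engineer would, in place of code of your own. Each camera call takes 0.05 s, during which the arm holds its last target. There are 200 camera calls.

## Working session

There is one attempt and no reset: what is moved stays moved. The work goes in short steps, Python scripts to look and compute and a tool call to move; the robot and the scene stay as the last step left them, time stands still between calls to the robot, and variables do not carry over. Pictures are saved under pics/ and viewed, at most 11 in all, crops included, and the job is handed in when it is done.

```bash
ls; mkdir -p pics; python3 - <<'E'
from plant import env
import cv2
for n in ("scene","side"):
    p,d=env.read_camera(n); cv2.imwrite(f"pics/{n}0.png",p[:,:,::-1]); 
    import numpy as np; np.savez(f"pics/{n}0.npz",p=p,d=d)
    print(n,env.calibration(n), (d>0).mean())
print(env.calibration("wrist"),env.hold_point_z)
print(env.sense())
E
```

```text
pics
plant.py
scene {'fovy': 49.460561537538254, 'cx': 324.69263146676286, 'cy': 196.5728889585033, 'camera_from_world': array([[ 0.83752989,  0.54634297, -0.00728228, -0.44131979],
       [-0.38229656,  0.5954691 ,  0.7065875 ,  0.15748877],
       [ 0.39037549, -0.58900416,  0.70758821, -1.41607781],
       [ 0.        ,  0.        ,  0.        ,  1.        ]])} 0.99606640625
side {'fovy': 42.98553403085607, 'cx': 322.45572993192974, 'cy': 202.03289165218547, 'camera_from_world': array([[-0.9946542 , -0.10293019, -0.00827078,  0.53415424],
       [ 0.07032771, -0.73389182,  0.67561588, -0.14392876],
       [-0.07561113,  0.6714225 ,  0.73720742, -1.26752809],
       [ 0.        ,  0.        ,  0.        ,  1.        ]])} 0.99591015625
{'fovy': 68.26595653713585, 'cx': 322.6157408138702, 'cy': 196.80791874533588, 'T_tool_cam': array([[ 9.22420602e-04,  9.51636362e-01,  3.07225297e-01,
         7.97191867e-02],
       [ 9.99999325e-01, -6.60797689e-04, -9.55588207e-04,
         8.70813944e-04],
       [-7.06358719e-04,  3.07225971e-01, -9.51636330e-01,
        -1.40849352e-01],
       [ 0.00000000e+00,  0.00000000e+00,  0.00000000e+00,
         1.00000000e+00]])} 0.0187
{'time_s': 0.1, 'joint_pos': array([ 1.22990444,  0.47773069,  0.02239615,  1.5563304 , -0.01150675,
        1.10931178, -0.08308802]), 'dq': array([-0.0017143 , -0.00224621, -0.00121948, -0.00249658, -0.00039377,
       -0.00048414,  0.00017061]), 'tau': array([ 5.41681584e-03, -5.97759533e+01,  1.61412813e+00, -2.81952453e+01,
        1.27627634e-02,  5.04481955e-03,  3.58564080e-05]), 'ee_pos': array([ 0.15555703, -0.65628995,  0.23042446]), 'ee_rot': array([ 9.93234360e-01,  1.16124174e-01, -1.64468460e-04, -8.09125948e-04]), 'force': array([ 0.10792801,  0.29018996, -0.27573431]), 'ft_torque': array([-0.00575175, -0.03783895,  0.04900667]), 'grasp_force': 0.0, 'grip_width': 0.08530430988357374}
```

View pics/scene0.png

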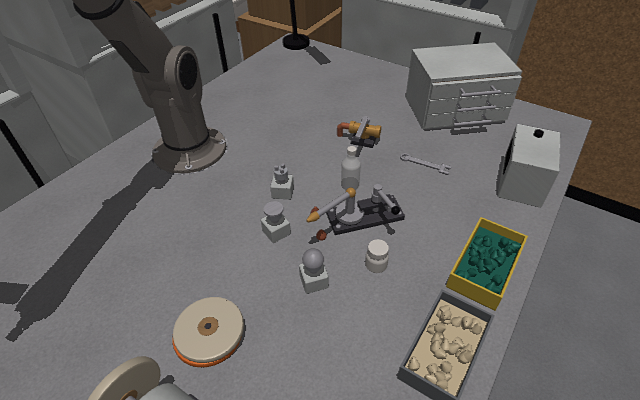

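View pics/side0.png

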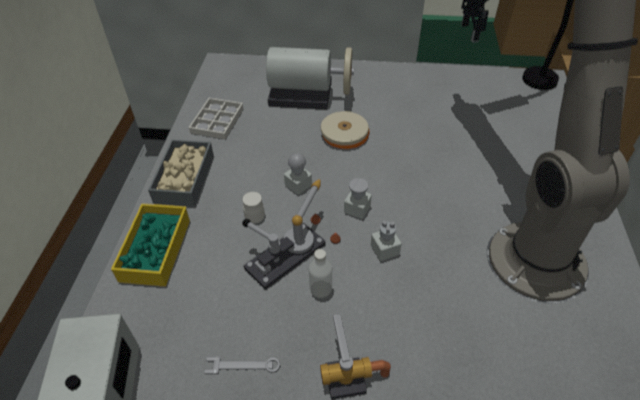

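The scene view shows the stand at about (365,212), the clamp ball at (396,210), the spout tip at (312,217), the dome at (313,260) and the valve at (360,130). The side view shows the ball at (246,222), the tip at (317,184), the dome at (297,161) and the valve lever running from (346,360) to (338,318). I'll triangulate these next.

```bash
cat > h.py <<'E'
import numpy as np, cv2
from plant import env
def KT(n):
    c=env.calibration(n); f=200/np.tan(np.radians(c["fovy"]/2))
    if n=="wrist":
        from scipy.spatial.transform import Rotation as R
        s=env.sense(); T=np.eye(4); T[:3,:3]=R.from_quat(s["ee_rot"]).as_matrix(); T[:3,3]=s["ee_pos"]
        W=T@c["T_tool_cam"]
    else: W=np.linalg.inv(c["camera_from_world"])
    return f,c["cx"],c["cy"],W
def ray(K,u,v):
    f,cx,cy,W=K; return W[:3,3],W[:3,:3]@np.array([(u-cx)/f,-(v-cy)/f,-1.])
def onz(K,u,v,z):
    o,d=ray(K,u,v); return o+d*(z-o[2])/d[2]
def dep(K,D):
    f,cx,cy,W=K; v,u=np.mgrid[:400,:640]
    P=np.stack([(u-cx)/f*D,-(v-cy)/f*D,-D],-1); return P@W[:3,:3].T+W[:3,3]
E
python3 - <<'E'
from h import *
for n,(x0,y0,x1,y1) in {"scene":(250,110,420,300),"side":(225,145,415,400)}.items():
    z=np.load(f"pics/{n}0.npz"); P=dep(KT(n),z["d"])
    s=3 if n=="scene" else 2.3
    cv2.imwrite(f"pics/{n}_c.png",cv2.resize(z["p"][y0:y1,x0:x1,::-1],None,fx=s,fy=s,interpolation=cv2.INTER_CUBIC))
    K=KT(n)
    pts={"scene":dict(ball=(396,210,.097),tip=(312,217,.105),dome=(313,259,.1)),"side":dict(ball=(246,222,.097),tip=(317,184,.105),dome=(297,161,.1),vend=(338,318,.084),vhub=(346,362,.084))}[n]
    for k,(u,v,h) in pts.items(): print(n,k,onz(K,u,v,h).round(4),"depth",P[v,u].round(4))
    print("table",P[300,300],P[230,200])
    # height map points: z in bands
    np.save(f"pics/{n}P.npy",P)
E
```

```text
scene ball [0.7219 0.0277 0.097 ] depth [0.7244 0.0208 0.1046]
scene tip [ 0.5633 -0.1109  0.105 ] depth [ 0.5669 -0.1158  0.1116]
scene dome [ 0.6342 -0.211   0.1   ] depth [ 0.638  -0.2162  0.1086]
table [ 0.62966899 -0.26342674 -0.00314514] [ 0.27682202 -0.23344622 -0.00422877]
side ball [0.7197 0.0281 0.097 ] depth [0.7179 0.0332 0.1032]
side tip [ 0.5615 -0.1088  0.105 ] depth [ 0.5609 -0.104   0.1099]
side dome [ 0.6255 -0.1952  0.1   ] depth [ 0.6245 -0.1894  0.1054]
side vend [0.4767 0.2591 0.084 ] depth [0.4766 0.26   0.0856]
side vhub [0.4529 0.3545 0.084 ] depth [0.453  0.3528 0.0802]
table [ 0.57302291  0.16894851 -0.00625923] [ 0.86274805 -0.01131682  0.00180317]
```

View pics/scene_c.png

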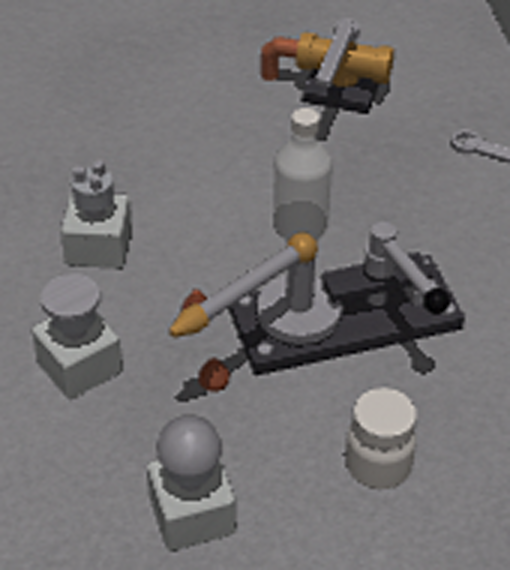

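View pics/side_c.png

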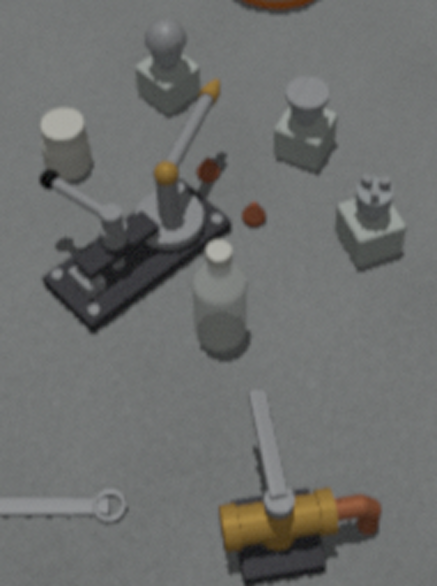

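The crops give these features:

| Feature | Scene px | Side px |
|---|---|---|
| Hub top | (377.3,187.7) | (273.7,238.5) |
| Ball | (395.7,209.7) | (245.9,222.8) |
| Stem cap | (350.7,192.3) | (297.2,220.2) |
| Tip end | (307.7,220.3) | (319.3,180.6) |
| Dome centre | (313.3,258.3) | (297.2,163.7) |

The cones sit under the spout. The bottle is beside the stem on the valve side, and the jar is on the dome side.

```bash
python3 - <<'E'
from h import *
S,D=KT("scene"),KT("side")
pts=dict(hub=((377.3,187.7),(273.7,238.5)),ball=((395.7,209.7),(245.9,222.8)),cap=((350.7,192.3),(297.2,220.2)),tip=((307.7,220.3),(319.3,180.6)),dome=((313.3,258.3),(297.2,163.7)),vhub=((250+337/3,110+70/3),(225+279/2.3,145+503/2.3)),vend=((250+347/3,110+25/3),(225+258/2.3,145+392/2.3)),bottlecap=((250+306/3,110+122/3),(225+219/2.3,145+252/2.3)))
R={}
for k,(a,b) in pts.items():
    A=[];y=[]
    for K,(u,v) in ((S,a),(D,b)):
        o,d=ray(K,u,v); d/=np.linalg.norm(d); M=np.eye(3)-np.outer(d,d); A.append(M); y.append(M@o)
    A=np.vstack(A);y=np.hstack(y); x=np.linalg.lstsq(A,y,rcond=None)[0]; R[k]=x
    print(k,x.round(4),"res mm",(1000*np.linalg.norm(A@x-y)).round(1))
g=lambda a,b:np.linalg.norm((R[a]-R[b])[:2]).round(4)
ang=lambda a,b:np.arctan2(*(R[b]-R[a])[[1,0]]).round(3)
print("hub-ball",g("hub","ball"),ang("hub","ball"),"hub-cap",g("hub","cap"),ang("hub","cap"),"cap-tip",g("cap","tip"),ang("cap","tip"),"cap-dome",g("cap","dome"),ang("cap","dome"),"valve",g("vhub","vend"),ang("vhub","vend"))
for n,K in(("scene",S),("side",D)):
    c=env.calibration(n)["camera_from_world"]
    for z,k in((.106,"hub"),(.097,"ball"),(.105,"tip"),(.084,"vhub"),(.084,"vend")):
        print(n,k,onz(K,*pts[k][n=="side"],z)[:2].round(4))
E
```

```text
hub [0.6445 0.0726 0.0976] res mm 0.6
ball [0.7201 0.0295 0.0955] res mm 0.3
cap [0.5967 0.0157 0.1026] res mm 1.2
tip [ 0.5582 -0.1237  0.1023] res mm 1.4
dome [ 0.6267 -0.2001  0.0851] res mm 0.5
vhub [0.4537 0.3346 0.0324] res mm 1.9
vend [0.4826 0.2839 0.1329] res mm 8.4
bottlecap [0.5288 0.1334 0.1304] res mm 2.5
hub-ball 0.087 -0.519 hub-cap 0.0744 -2.269 cap-tip 0.1446 -1.841 cap-dome 0.2179 -1.433 valve 0.0584 -1.052
scene hub [0.6485 0.0647]
scene ball [0.7208 0.0282]
scene tip [ 0.5606 -0.1254]
scene vhub [0.4869 0.2731]
scene vend [0.4567 0.3476]
side hub [0.6423 0.0789]
side ball [0.7194 0.0306]
side tip [ 0.5569 -0.1216]
side vhub [0.4521 0.358 ]
side vend [0.4789 0.2532]
```

The triangulated lengths (87, 74, 145 and 218 mm) agree with the ones given. Next I'll move over the stand for a close wrist look.

Units first: shifts go in shares of 62.5 mm and turns go in shares of 4 rad. So 0.0435 m is 0.696, -0.0335 m is -0.536.

Emit:
inch_along --steps '{"deltas": [[0.085,0.696,-0.536,-0.08,0],[0.085,0.696,-0.536,-0.08,0],[0.085,0.696,-0.536,-0.08,0],[0.085,0.696,-0.536,-0.08,0],[0.085,0.696,-0.536,-0.08,0],[0.085,0.696,-0.536,-0.08,0],[0.085,0.696,-0.536,-0.08,0]]}'

```text
time_s: 0.98
ee_pos: [0.3986, -0.3567, 0.2663]
ee_rot: [0.993, 0.116, -0.0, -0.0]
force: [1.0, 0.0, 0.4]
grip_width: 0.0851
grasp_force: 0.0
```

Emit:
inch_along --steps '{"deltas": [[0.04,0.696,-0.536,-0.08,0],[0.04,0.696,-0.536,-0.08,0],[0.04,0.696,-0.536,-0.08,0],[0.04,0.696,-0.536,-0.08,0],[0.04,0.696,-0.536,-0.08,0],[0.04,0.696,-0.536,-0.08,0],[0.04,0.696,-0.536,-0.08,0]]}'

```text
time_s: 1.85
ee_pos: [0.6408, -0.0587, 0.301]
ee_rot: [0.993, 0.116, -0.0, 0.0]
force: [1.2, 0.1, -0.4]
grip_width: 0.0403
grasp_force: 0.0
```

Emit:
inch_along --steps '{"deltas": [[0.04,0,0,0,0.0375],[0.04,0,0,0,0.0375],[0.04,0,0,0,0.0375],[0.04,0,0,0,0.0375],[0.04,0,0,0,0.0375],[0.04,0,0,0,0],[0.04,0,0,0,0]]}'

```text
time_s: 2.72
ee_pos: [0.64, -0.0599, 0.301]
ee_rot: [0.967, -0.254, -0.0, 0.0]
force: [-0.2, 1.5, -0.0]
grip_width: 0.0399
grasp_force: 0.0
```

```bash
cat > snap.py <<'E'
import sys
from h import *
K=KT("wrist"); p,d=env.read_camera("wrist"); n=sys.argv[1]
cv2.imwrite(f"pics/{n}.png",p[:,:,::-1]); np.savez(f"pics/{n}.npz",p=p,d=d,K=np.array(K,dtype=object))
E
python3 snap.py w1
```

```text
(no output)
```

View pics/w1.png

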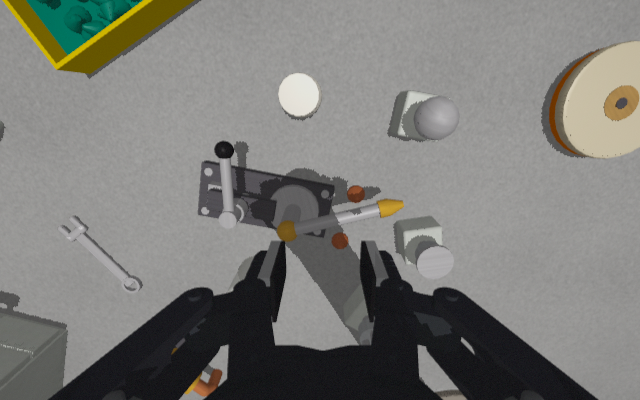

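In the wrist view the ball is at (224,150), the hub top at (229,217), the yellow stem cap at (286,231), the tip end at (403,205) and the dome at (436,118). I'll refine these with masks and rays.

```bash
python3 - <<'E'
from h import *
z=np.load("pics/w1.npz",allow_pickle=True); p=z["p"]; d=z["d"]; K=tuple(z["K"]); P=dep(K,d)
hsv=cv2.cvtColor(p,cv2.COLOR_RGB2HSV)
def blob(m,x0,y0,x1,y1):
    mm=np.zeros(m.shape,np.uint8); mm[y0:y1,x0:x1]=m[y0:y1,x0:x1]
    c=max(cv2.findContours(mm,cv2.RETR_EXTERNAL,cv2.CHAIN_APPROX_NONE)[0],key=cv2.contourArea); return c
ye=((hsv[...,0]>10)&(hsv[...,0]<30)&(hsv[...,1]>120)).astype(np.uint8)
c=blob((hsv[...,2]<45).astype(np.uint8),205,135,245,161); (bu,bv),br=cv2.minEnclosingCircle(c); print("ball px",bu,bv,br)
ball=onz(K,bu,bv,.097)
c=blob(ye,375,190,415,220); t=c[:,0,:].astype(float); e=t[t[:,0]>=t[:,0].max()-1].mean(0); print("tip px",e, t.min(0))
tip=onz(K,*e,.105)
mid=(hsv[...,2]>0); 
c=blob(ye,270,215,300,245); (cu,cv_),cr=cv2.minEnclosingCircle(c); cap=onz(K,cu,cv_,.105); print("cap",cu,cv_,cr,"depth z",P[int(cv_),int(cu)])
# dome via height from depth
m=((P[...,2]>.085)).astype(np.uint8); c=blob(m,405,85,475,150); (u,v),r=cv2.minEnclosingCircle(c); print("dome px",u,v,r,"topz",P[int(v),int(u)],"table z",P[60,360,2])
dome=onz(K,u,v,.092)
m=((P[...,2]>.08)).astype(np.uint8); c=blob(m,215,200,245,232);(u,v),r=cv2.minEnclosingCircle(c); print("hub px",u,v,r)
hub=onz(K,229,217,.106)
for n in("ball","tip","cap","dome","hub"): print(n,globals()[n].round(4))
L=np.array([hub,ball,cap,tip,dome])[:,:2]
f=lambda a,b:(np.linalg.norm(b-a).round(4),np.arctan2(*(b-a)[::-1]).round(3))
print("hub-ball",f(hub[:2],ball[:2]),"hub-cap",f(hub[:2],cap[:2]),"cap-tip",f(cap[:2],tip[:2]),"cap-dome",f(cap[:2],dome[:2]))
# spout axis via depth points
m=(P[...,2]>.098)&(P[...,2]<.125); m[:, :305]=0; m[:,376:]=0; m[:190]=0; m[235:]=0
q=P[m][:,:2]; print(len(q),np.median(P[m][:,2])); vx,vy,x,y=cv2.fitLine(q.astype(np.float32),cv2.DIST_HUBER,0,.001,.001).ravel(); print("spout dir",np.arctan2(vy,vx),"pt",x,y)
E
```

```text
ball px 224.08824157714844 149.5 9.255879402160645
tip px [402.42857143 204.        ] [377. 199.]
cap 287.2080078125 230.88800048828125 10.608762741088867 depth z [0.60193982 0.01068159 0.1143653 ]
dome px 436.0303039550781 117.96969604492188 23.388168334960938 topz [ 0.63543146 -0.19870063  0.11119559] table z -0.0021070129202732657
hub px 228.76470947265625 213.14706420898438 14.355477333068848
ball [0.7197 0.0268 0.097 ]
tip [ 0.5595 -0.1257  0.105 ]
cap [0.5977 0.0142 0.105 ]
dome [ 0.6301 -0.2041  0.092 ]
hub [0.6488 0.0662 0.106 ]
hub-ball (np.float64(0.0811), np.float64(-0.507)) hub-cap (np.float64(0.0729), np.float64(-2.348)) cap-tip (np.float64(0.1451), np.float64(-1.837)) cap-dome (np.float64(0.2207), np.float64(-1.423))
946 0.10962604349968672
spout dir 1.3358024 pt 0.58096975 -0.05897201
```

Converted, 0.05 m is 0.8, 0.04 m is 0.64.

Emit:
inch_along --steps '{"deltas": [[0.04,-0.016,-0.616,0.32,0],[0.04,-0.016,-0.616,0.32,0],[0.04,-0.016,-0.616,0.32,0],[0.04,0,0,0.8,0],[0.04,0,0,0.8,0],[0.04,0,0,0.64,0],[0.04,0,0,0.368,0],[0.04,0,0,0,0]]}'

```text
time_s: 3.78
ee_pos: [0.693, 0.0416, 0.076]
ee_rot: [0.967, -0.255, -0.002, 0.001]
force: [0.0, 0.4, -0.4]
grip_width: 0.0405
grasp_force: 0.0
```

Emit:
inch_along --steps '{"deltas": [[0.0,0,0,0,0],[0.0,0,0,0,0],[0.0,0,0,0,0],[0.0,0,0,0,0]]}' --clamp_n 40

```text
time_s: 4.28
ee_pos: [0.696, 0.0423, 0.0801]
ee_rot: [0.967, -0.256, 0.002, -0.001]
force: [0.5, 0.5, 6.5]
grip_width: 0.0114
grasp_force: 39.4
```

```bash
python3 -c "
from plant import env;print(env.sense()['joint_pos'])"
```

```text
[-0.02368409  0.67148352 -0.18598817  1.60260024  0.14993369  0.87811049
 -2.35376601]
```

Converted, -0.0084 m is -0.1344, -0.0006 m is -0.0096, -0.15 rad / 4 = -0.0375.

Emit:
inch_along --steps '{"deltas": [[0,-0.0096,-0.1344,0,-0.0375],[0,-0.0096,-0.1344,0,-0.0375],[0,-0.0096,-0.1344,0,-0.0375]]}'

```text
time_s: 4.65
ee_pos: [0.7039, 0.0669, 0.0801]
ee_rot: [1.0, -0.031, 0.002, -0.001]
force: [1.8, 0.8, 5.6]
grip_width: 0.0113
grasp_force: 40.5
```

Converted, -0.0084 m is -0.1344, -0.0006 m is -0.0096, -0.15 rad / 4 = -0.0375.

Emit:
inch_along --steps '{"deltas": [[0,-0.0096,-0.1344,0,-0.0375],[0,-0.0096,-0.1344,0,-0.0375],[0,-0.0096,-0.1344,0,-0.0375],[0,-0.0096,-0.1344,0,-0.0375],[0,-0.0096,-0.1344,0,-0.0375],[0,-0.0096,-0.1344,0,-0.0375],[0,-0.0096,-0.1344,0,-0.0375],[0,0,0,0,0]]}'

```text
time_s: 5.65
ee_pos: [0.6771, 0.1217, 0.0801]
ee_rot: [0.88, 0.475, 0.002, -0.002]
force: [-0.8, 8.0, 4.5]
grip_width: 0.0117
grasp_force: 39.5
```

Converted, -0.0547 m is -0.8752, 0.0051 m is 0.0816, -0.165 rad / 4 = -0.0413.

Emit:
inch_along --steps '{"deltas": [[0.045,0,0,0,0],[0.045,0,0,0,0],[0.045,0,0,-0.8,0],[0.045,0,0,-0.8,0],[0.045,-0.8752,0.0816,0,0],[0.045,-0.8752,0.0816,0,0],[0.045,-0.8752,0.0816,0,0],[0.045,-0.8752,0.0816,0,0],[0.045,0,0,0,-0.0413],[0.045,0,0,0,-0.0413]]}'

```text
time_s: 6.9
ee_pos: [0.5721, -0.079, 0.1782]
ee_rot: [0.791, 0.611, -0.001, 0.0]
force: [0.5, 0.4, 0.5]
grip_width: 0.0448
grasp_force: 0.0
```

Emit:
inch_along --steps '{"deltas": [[0.045,0,0,0,0]]}'

```text
time_s: 7.02
ee_pos: [0.5724, -0.0779, 0.178]
ee_rot: [0.793, 0.609, -0.0, -0.0]
force: [0.4, 0.3, 0.3]
grip_width: 0.0451
grasp_force: 0.0
```

```bash
python3 snap.py w2
```

```text
(no output)
```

View pics/w2.png

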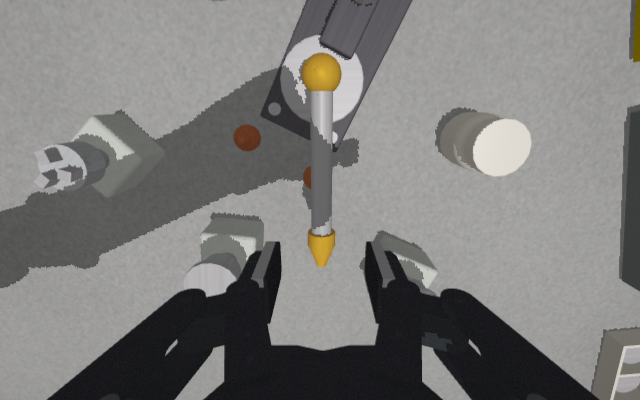

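The spout lies along image x≈321, centred between the open fingers and in line with the tool. I'll descend, grip it and swing.

Converted, 0.046 m is 0.736.

Emit:
inch_along --steps '{"deltas": [[0.045,0,0,0.736,0],[0.045,0,0,0.736,0],[0.045,0,0,0,0],[0,0,0,0,0],[0,0,0,0,0],[0,0,0,0,0],[0,0,0,0,0]]}' --clamp_n 30

```text
time_s: 7.95
ee_pos: [0.5742, -0.0767, 0.0884]
ee_rot: [0.792, 0.61, 0.001, 0.001]
force: [-2.3, -0.5, 7.7]
grip_width: 0.0149
grasp_force: 29.6
```

Emit:
inch_along --steps '{"deltas": [[0,0.008,0.1072,0,-0.0175],[0,0.008,0.1072,0,-0.0175]]}'

```text
time_s: 8.2
ee_pos: [0.5871, -0.0789, 0.0884]
ee_rot: [0.747, 0.665, 0.0, 0.001]
force: [-3.7, -0.4, 7.6]
grip_width: 0.0152
grasp_force: 29.5
```

Emit:
inch_along --steps '{"deltas": [[0,0.0144,0.208,0,-0.0338],[0,0.0144,0.208,0,-0.0338],[0,0,0,0,0],[0,0,0,0,0]]}'

```text
time_s: 8.7
ee_pos: [0.6134, -0.0779, 0.0884]
ee_rot: [0.651, 0.759, 0.001, 0.001]
force: [-1.6, 1.4, 7.5]
grip_width: 0.015
grasp_force: 30.3
```

Converted, -0.05 m is -0.8, -0.0433 m is -0.6928.

Emit:
inch_along --steps '{"deltas": [[0.05,0,0,0,0],[0.05,0,0,0,0],[0.05,0,0,-0.8,0],[0.05,0,0,-0.8,0],[0.05,-0.6928,0,-0.56,0],[0.05,-0.6928,0,-0.56,0],[0.05,-0.6928,0,-0.56,0],[0.05,0,0,0,0],[0.05,0,0,0,0],[0.05,0,0,0,0]]}'

```text
time_s: 9.95
ee_pos: [0.6312, -0.205, 0.2903]
ee_rot: [0.65, 0.76, -0.0, -0.001]
force: [0.1, 0.2, -0.0]
grip_width: 0.0502
grasp_force: 0.0
```

```bash
python3 snap.py w3
```

```text
(no output)
```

View pics/w3.png

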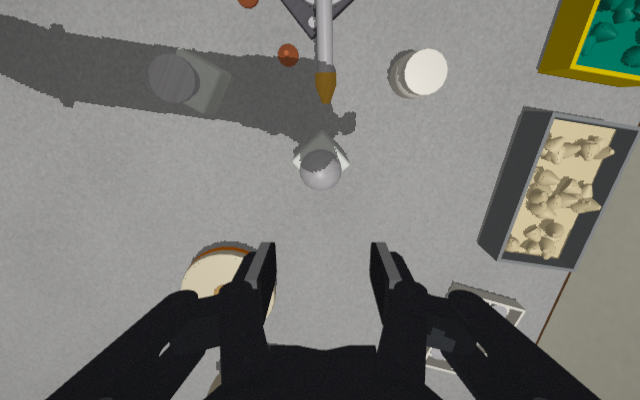

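The dome centre is at about (321,169), the tip end at (326,104), and the spout runs up to (324,0). I'll compute the residual aim error from these.

```bash
python3 - <<'E'
from h import *
z=np.load("pics/w3.npz",allow_pickle=True); p=z["p"]; d=z["d"]; K=tuple(z["K"]); P=dep(K,d)
m=(P[...,2]>.092)
q=[]
for r in range(2,100,4):
    c=np.where(m[r,300:350])[0]+300
    if len(c)>3: q.append(onz(K,c.mean(),r,.105)[:2]); 
    if r in(2,50,90,98): print(r,c.min(),c.max())
q=np.array(q); vx,vy,x,y=cv2.fitLine(q.astype(np.float32),cv2.DIST_HUBER,0,.001,.001).ravel()
a=np.arctan2(vy,vx); a-= np.pi if a>0 else 0
mm=np.zeros(m.shape,np.uint8); M=(P[...,2]>.08); mm[125:200,290:350]=M[125:200,290:350]
c=max(cv2.findContours(mm,cv2.RETR_EXTERNAL,cv2.CHAIN_APPROX_NONE)[0],key=cv2.contourArea);(u,v),r=cv2.minEnclosingCircle(c); print("dome px",u,v,r, "r m",r/K[0]*d[int(v),int(u)])
dome=onz(K,u,v,.09)[:2]; tip=onz(K,326,103.5,.105)[:2]
n=np.array([-np.sin(a),np.cos(a)]); 
print("spout",a,"pt",x,y,"dome",dome,"tip",tip)
print("miss mm (dome left of line +)",1000*n@(dome-[x,y]), "dome dist from pt",np.linalg.norm(dome-[x,y]))
for pv in ([.597,.015],[.5985,.0142]):
    pv=np.array(pv); f=lambda b:np.arctan2(*(b-pv)[::-1]); print("pivot-tip",f(tip),"pivot-dome",f(dome),"line passes pivot by mm",1000*n@(pv-[x,y]),np.linalg.norm(tip-pv))
E
```

```text
2 310 331
50 307 332
90 317 333
98 320 347
dome px 319.99658203125 169.45205688476562 21.05364990234375 r m 0.023169571659848443
spout -1.3880674 pt 0.6144145 -0.08009574 dome [ 0.62873733 -0.20362054] tip [ 0.6238478  -0.12920523]
miss mm (dome left of line +) -8.361799413816211 dome dist from pt 0.1243523992253708
pivot-tip -1.3867260675673336 pivot-dome -1.4266325937084174 line passes pivot by mm 0.155619077909589 0.14668317452847027
pivot-tip -1.3958469153738915 pivot-dome -1.432860237471107 line passes pivot by mm 1.4852752180463655 0.14562819753544073
```

The spout points about 0.04 rad too far anticlockwise. I'll re-grip at the exact aimed pose so that closing centres the pipe.

Converted, 0.05 m is 0.8, 0.0426 m is 0.6816, 0.015 rad / 4 = 0.0038.

Emit:
inch_along --steps '{"deltas": [[0.05,0.68,-0.0064,0.32,0.0038],[0.05,0.68,-0.0064,0.32,0],[0.05,0.6816,-0.0064,0.32,0],[0.05,0,0,0.8,0],[0.05,0,0,0.8,0],[0.05,0,0,0.672,0],[0.05,0,0,0,0],[0.05,0,0,0,0]]}'

```text
time_s: 11.0
ee_pos: [0.6134, -0.0798, 0.0908]
ee_rot: [0.657, 0.754, 0.001, 0.001]
force: [0.1, -0.2, 0.4]
grip_width: 0.0504
grasp_force: 0.0
```

Emit:
inch_along --steps '{"deltas": [[0,0,0,0,0],[0,0,0,0,0],[0,0,0,0,0],[0,0,0,0,0],[0,0,0,0,0]]}' --clamp_n 40

```text
time_s: 11.62
ee_pos: [0.6134, -0.0807, 0.0911]
ee_rot: [0.657, 0.754, 0.0, 0.001]
force: [-1.6, -0.3, 6.1]
grip_width: 0.0141
grasp_force: 38.7
```

Converted, -0.0033 m is -0.0528.

Emit:
inch_along --steps '{"deltas": [[0,0,-0.0528,0,0],[0,0,0,0,0],[0,0,0,0,0]]}'

```text
time_s: 12.0
ee_pos: [0.6108, -0.0811, 0.0911]
ee_rot: [0.657, 0.754, 0.001, 0.001]
force: [0.0, 0.3, 7.2]
grip_width: 0.0148
grasp_force: 39.1
```

Emit:
inch_along --steps '{"deltas": [[0.05,0,0,0,0],[0.05,0,0,0,0],[0.05,0,0,-0.8,0],[0.05,0,0,-0.8,0],[0.05,-0.6928,0,-0.56,0],[0.05,-0.6928,0,-0.56,0],[0.05,-0.6928,0,-0.56,0],[0.05,0,0,0,0],[0.05,0,0,0,0]]}'

```text
time_s: 13.12
ee_pos: [0.6264, -0.2089, 0.2934]
ee_rot: [0.657, 0.754, -0.0, -0.001]
force: [-0.4, 1.1, 0.0]
grip_width: 0.0499
grasp_force: 0.0
```

```bash
python3 snap.py w4 && cat > aim.py <<'E'
import sys
from h import *
z=np.load(f"pics/{sys.argv[1]}.npz",allow_pickle=True); p=z["p"]; d=z["d"]; K=tuple(z["K"]); P=dep(K,d)
hsv=cv2.cvtColor(p,cv2.COLOR_RGB2HSV)
def blob(m,x0,y0,x1,y1):
    mm=np.zeros(m.shape,np.uint8); mm[y0:y1,x0:x1]=m[y0:y1,x0:x1]
    return max(cv2.findContours(mm,cv2.RETR_EXTERNAL,cv2.CHAIN_APPROX_NONE)[0],key=cv2.contourArea)
c=blob((hsv[...,0]>8)&(hsv[...,0]<30)&(hsv[...,1]>110),300,62,350,125)[:,0].astype(float)
e=c[c[:,1]>=c[:,1].max()-1].mean(0); tip=onz(K,*e,.105)[:2]
b=c[(c[:,1]>76)&(c[:,1]<84)]; bm=(b[:,0].min()+b[:,0].max())/2; base=onz(K,bm,80,.105)[:2]
c=blob(P[...,2]>.08,290,130,350,200); (u,v),r=cv2.minEnclosingCircle(c); dome=onz(K,u,v,.09)[:2]
print("tip px",e,"base",bm,"dome px",u,v,r,"tip",tip,"dome",dome)
for pv in ([.597,.015],[.5985,.0142]):
    pv=np.array(pv); f=lambda b:np.arctan2(*(b-pv)[::-1]); print("to tip",f(tip),"base",f(base),"dome",f(dome),np.linalg.norm(tip-pv))
E
python3 aim.py w3; python3 aim.py w4
```

```text
tip px [325.5  102.75] base 325.0 dome px 319.99658203125 169.45205688476562 21.05364990234375 tip [ 0.62320828 -0.12854288] dome [ 0.62873733 -0.20362054]
to tip -1.3902040336248884 base -1.3903468137501405 dome -1.4266325937084174 0.14591584234347152
to tip -1.399398318338662 base -1.4012184803649297 dome -1.432860237471107 0.14486555701133694
tip px [325.          98.77777778] base 325.0 dome px 324.07763671875 166.2366485595703 21.196081161499023 tip [ 0.61871703 -0.12843593] dome [ 0.62838493 -0.20366131]
to tip -1.420531807638471 base -1.4191683537523923 dome -1.4282378413635284 0.1450706586685269
to tip -1.429995523968941 base -1.4300186643983026 dome -1.434473049989768 0.1440615751110225
```

View pics/w4.png

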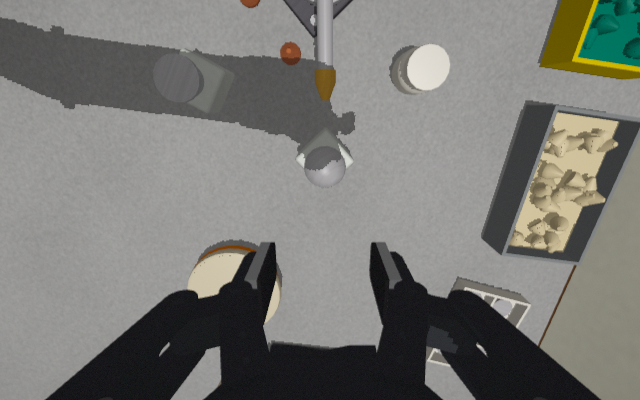

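The spout axis at x≈325, the tip at (325,99) and the dome centre at (324,166) line up, within about 0.006 rad. Back to the clamp lever.

Converted, 0.0534 m is 0.8544, 0.0159 m is 0.2544, 0.18 rad / 4 = 0.045.

Emit:
inch_along --steps '{"deltas": [[0.05,0.8544,0.2544,0.24,0],[0.05,0.8544,0.2544,0.24,0],[0.05,0.8544,0.2544,0.24,0],[0.05,0.8544,0.2544,0.24,0],[0.05,0.8544,0.2544,0.24,0],[0.05,0.8544,0.2544,0.24,0],[0.05,0,0,0,0.045],[0.05,0,0,0,0.045],[0.05,0,0,0,0.045],[0.05,0,0,0,0.0445]]}'

```text
time_s: 14.42
ee_pos: [0.6761, 0.1224, 0.203]
ee_rot: [0.881, 0.474, -0.001, -0.001]
force: [-0.3, -0.5, -0.1]
grip_width: 0.0499
grasp_force: 0.0
```

Emit:
inch_along --steps '{"deltas": [[0.05,0,0,0.64,0],[0.05,0,0,0.688,0],[0.05,0,0,0.64,0],[0.05,0,0,0,0],[0,0,0,0,0],[0,0,0,0,0],[0,0,0,0,0],[0,0,0,0,0],[0,0,0,0,0]]}' --clamp_n 60

```text
time_s: 15.55
ee_pos: [0.6781, 0.1221, 0.0836]
ee_rot: [0.88, 0.475, 0.001, -0.0]
force: [-3.7, 1.5, 7.1]
grip_width: 0.0109
grasp_force: 58.6
```

Converted, 0.0087 m is 0.1392, -0.0006 m is -0.0096, 0.15 rad / 4 = 0.0375.

Emit:
inch_along --steps '{"deltas": [[0,-0.0096,0.1392,0,0.0375],[0,-0.0096,0.1392,0,0.0375],[0,-0.0096,0.1392,0,0.0375],[0,-0.0096,0.1392,0,0.0375],[0,-0.0096,0.1392,0,0.0375],[0,-0.0096,0.1392,0,0.0375],[0,-0.0096,0.1392,0,0.0375],[0,-0.0096,0.1392,0,0.0375]]}'

```text
time_s: 16.55
ee_pos: [0.7041, 0.0612, 0.0836]
ee_rot: [0.994, -0.106, 0.001, -0.001]
force: [-3.1, 0.9, 5.1]
grip_width: 0.011
grasp_force: 59.8
```

Emit:
inch_along --steps '{"deltas": [[0,-0.0096,0.1392,0,0.0375],[0,-0.0096,0.1392,0,0.0375],[0,0,0,0,0]]}'

```text
time_s: 16.92
ee_pos: [0.6971, 0.0424, 0.0836]
ee_rot: [0.967, -0.254, 0.001, 0.001]
force: [-3.4, -1.3, 8.5]
grip_width: 0.0111
grasp_force: 59.4
```

Converted, 0.003 m is 0.048, 0.05 rad / 4 = 0.0125.

Emit:
inch_along --steps '{"deltas": [[0,0,0.048,0,0.0125],[0,0,0,0,0]]}'

```text
time_s: 17.18
ee_pos: [0.6969, 0.0419, 0.0836]
ee_rot: [0.961, -0.276, 0.002, -0.001]
force: [-1.9, 0.6, 7.6]
grip_width: 0.0108
grasp_force: 60.0
```

Emit:
inch_along --steps '{"deltas": [[0,0,0.048,0,0.01],[0,0,0,0,0]]}'

```text
time_s: 17.42
ee_pos: [0.6967, 0.0418, 0.0837]
ee_rot: [0.956, -0.293, 0.003, -0.003]
force: [4.9, 4.8, 3.2]
grip_width: 0.0106
grasp_force: 63.8
```

Emit:
inch_along --steps '{"deltas": [[0,0,0.048,0,0.0075],[0,0,0,0,0],[0,0,0,0,0]]}'

```text
time_s: 17.8
ee_pos: [0.6967, 0.0417, 0.0838]
ee_rot: [0.952, -0.306, 0.004, -0.004]
force: [9.0, 8.3, -1.1]
grip_width: 0.011
grasp_force: 69.5
```

```bash
python3 -c "
from plant import env;print(env.sense()['ft_torque'])"
```

```text
[ 1.79936093 -1.89963829  1.24017096]
```

Converted, 0.005 m is 0.08.

Emit:
inch_along --steps '{"deltas": [[0,0,0.08,0,0],[0,0,0,0,0],[0,0,0,0,0]]}'

```text
time_s: 18.18
ee_pos: [0.6965, 0.0417, 0.0839]
ee_rot: [0.952, -0.305, 0.006, -0.008]
force: [18.9, 16.0, -9.1]
grip_width: 0.0103
grasp_force: 68.1
```

Emit:
inch_along --steps '{"deltas": [[0,0,-0.096,0,-0.0175],[0,0,0,0,0]]}'

```text
time_s: 18.42
ee_pos: [0.6967, 0.0417, 0.0837]
ee_rot: [0.962, -0.274, 0.003, -0.004]
force: [6.9, 7.2, 0.9]
grip_width: 0.0105
grasp_force: 59.2
```

Emit:
inch_along --steps '{"deltas": [[0.05,0,0,0,0],[0.05,0,0,0,0],[0.05,0,0,-0.8,0],[0.05,0,0,-0.8,0],[0.05,0,0,-0.8,0],[0.05,0,0.64,-0.8,0],[0.05,0,0.64,-0.32,0],[0.05,0,0.56,0,0],[0.05,0,0,0,0],[0.05,0,0,0,0]]}'

```text
time_s: 19.68
ee_pos: [0.6321, -0.0596, 0.3]
ee_rot: [0.961, -0.277, -0.0, -0.0]
force: [-0.0, 1.2, 0.1]
grip_width: 0.0497
grasp_force: 0.0
```

```bash
python3 snap.py w5
```

```text
(no output)
```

View pics/w5.png

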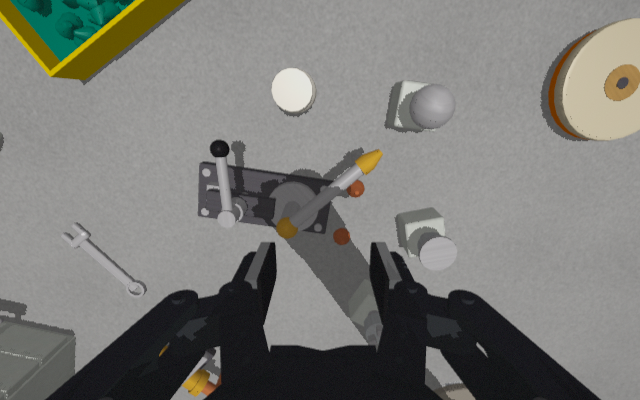

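The lever (hub (227,218), ball (220,149)) is back at its starting angle. The spout from (288,229) to its tip at (382,151) points at the dome at (433,107). Here is a numeric check before I go to the valve.

```bash
python3 - <<'E'
from h import *
for n,(x0,y0,x1,y1),tr,dr in (("w1",(205,135,245,161),(375,190,415,220),(405,85,475,150)),("w5",(205,133,240,160),(352,145,388,180),(405,80,465,140))):
    z=np.load(f"pics/{n}.npz",allow_pickle=True); p=z["p"]; d=z["d"]; K=tuple(z["K"]); P=dep(K,d); hsv=cv2.cvtColor(p,cv2.COLOR_RGB2HSV)
    def blob(m,x0,y0,x1,y1):
        mm=np.zeros(m.shape,np.uint8); mm[y0:y1,x0:x1]=m[y0:y1,x0:x1]
        return max(cv2.findContours(mm,cv2.RETR_EXTERNAL,cv2.CHAIN_APPROX_NONE)[0],key=cv2.contourArea)
    (u,v),r=cv2.minEnclosingCircle(blob(hsv[...,2]<45,x0,y0,x1,y1)); ball=onz(K,u,v,.097)[:2]
    c=blob((hsv[...,0]>8)&(hsv[...,0]<30)&(hsv[...,1]>110),*tr)
    tip=[onz(K,*q,.105)[:2] for q in c[:,0].astype(float)]; pv=np.array([.5978,.0146]); tip=np.array(tip); e=tip[np.argsort(-np.linalg.norm(tip-pv,axis=1))[:4]].mean(0)
    (u,v),r=cv2.minEnclosingCircle(blob(P[...,2]>.08,*dr)); dome=onz(K,u,v,.09)[:2]
    h=np.array([.646,.069]); f=lambda a,b:np.arctan2(*(b-a)[::-1])
    print(n,"ball",ball,"lever",f(h,ball),"tip",e,f(pv,e),"dome",dome,f(pv,dome))
# valve lever from side depth + scene
z=np.load("pics/side0.npz");P=np.load("pics/sideP.npy")
m=(P[...,2]>.068)&(abs(P[...,0]-.465)<.06)&(P[...,1]>.22)&(P[...,1]<.33); q=P[m]; print(len(q),np.median(q[:,2]))
vx,vy,x,y=cv2.fitLine(q[:,:2].astype(np.float32),cv2.DIST_HUBER,0,.001,.001).ravel(); print("valve dir",np.arctan2(vy,vx),x,y,q[:,1].min(),q[q[:,1].argmin()])
E
```

```text
w1 ball [0.71971391 0.0268382 ] lever -0.5195505873876334 tip [ 0.55930708 -0.12603875] -1.8379541868340044 dome [ 0.62964636 -0.20468488] -1.4265763771475162
w5 ball [0.71960219 0.02697619] lever -0.5187918223298844 tip [ 0.61903021 -0.12939414] -1.424412912216397 dome [ 0.62883126 -0.20495298] -1.4303879834914146
281 0.08766678554463747
valve dir -1.2919203 0.47051424 0.29220724 0.24985243729175644 [0.47531937 0.24985244 0.08478848]
```

The lever is home (same angle within 1 mrad) and the aim is within 6 mrad. Now the valve.

Converted, -0.0452 m is -0.7232, -0.0294 m is -0.4704, -0.184 rad / 4 = -0.046.

Emit:
inch_along --steps '{"deltas": [[0.05,-0.7232,-0.4704,0,0],[0.05,-0.7232,-0.4704,0,0],[0.05,-0.7232,-0.4704,0,0],[0.05,-0.7232,-0.4704,0,0],[0.05,-0.7232,-0.4704,0,0],[0.05,-0.7232,-0.4704,0,0],[0.05,-0.7232,-0.4704,0,0],[0.05,0,0,0,-0.046],[0.05,0,0,0,-0.046],[0.05,0,0,0,-0.046]]}'

```text
time_s: 20.98
ee_pos: [0.473, 0.2842, 0.2998]
ee_rot: [1.0, 0.0, -0.0, -0.0]
force: [0.5, -0.4, 0.2]
grip_width: 0.0499
grasp_force: 0.0
```

Emit:
inch_along --steps '{"deltas": [[0.05,0,0,0,-0.046],[0.05,0,0,0,-0.046],[0.05,0,0,0,-0.046],[0.05,0,0,0,-0.046],[0.05,0,0,0,-0.046],[0.05,0,0,0.32,-0.046],[0.05,0,0,0.48,-0.046],[0.05,0,0,0.48,-0.046],[0.05,0,0,0.32,-0.046],[0.05,0,0,0,-0.046]]}'

```text
time_s: 22.22
ee_pos: [0.4722, 0.2832, 0.1981]
ee_rot: [0.606, 0.796, -0.002, -0.001]
force: [-0.8, 0.1, 0.5]
grip_width: 0.0497
grasp_force: 0.0
```

Emit:
inch_along --steps '{"deltas": [[0.05,0,0,0,0],[0.05,0,0,0,0]]}'

```text
time_s: 22.48
ee_pos: [0.4736, 0.2835, 0.2003]
ee_rot: [0.61, 0.792, 0.0, -0.0]
force: [-0.2, -0.2, 0.3]
grip_width: 0.0502
grasp_force: 0.0
```

```bash
python3 snap.py w6
```

```text
(no output)
```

View pics/w6.png

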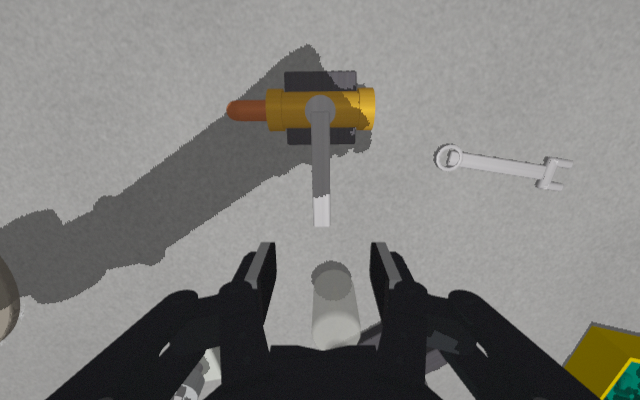

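The valve hub is at (320,110) and the free end at (322,226). The lever lies centred under the gripper, and the bottle (335,300) is well clear.

```bash
python3 - <<'E'
from h import *
K=tuple(np.load("pics/w6.npz",allow_pickle=True)["K"])
h=onz(K,320,110,.09);e=onz(K,322,226,.086);print(h,e,np.linalg.norm((h-e)[:2]),np.arctan2(*(e-h)[[1,0]]))
T=h[:2]+.075*(e-h)[:2]/np.linalg.norm((e-h)[:2]); s=env.sense(); q=s["ee_rot"]; psi=2*np.arctan2(q[1],q[0]); d=T-s["ee_pos"][:2]
print("psi",psi,"dx",d@[np.cos(psi),np.sin(psi)],"dy",d@[np.sin(psi),-np.cos(psi)])
E
```

```text
[0.45430315 0.35198218 0.09      ] [0.48262206 0.25125436 0.086     ] 0.10463295273182176 -1.2967281753140578
psi 1.8295071635126563 dx -0.0036538561445403775 dy 9.429484994734292e-06
```

Units first: shifts go in shares of 62.5 mm and turns go in shares of 4 rad. So 0.045 m is 0.72, 0.04 m is 0.64.

Emit:
inch_along --steps '{"deltas": [[0.05,-0.056,0,0.72,0],[0.05,0,0,0.72,0],[0.05,0,0,0.64,0],[0.05,0,0,0,0],[0,0,0,0,0],[0,0,0,0,0],[0,0,0,0,0],[0,0,0,0,0],[0,0,0,0,0]]}' --clamp_n 40

```text
time_s: 23.65
ee_pos: [0.475, 0.2801, 0.0722]
ee_rot: [0.609, 0.793, 0.001, 0.001]
force: [-2.5, -1.5, 6.1]
grip_width: 0.0154
grasp_force: 38.7
```

Emit:
inch_along --steps '{"deltas": [[0,0.0128,0.1776,0,-0.0375],[0,0.0128,0.1776,0,-0.0375],[0,0.0128,0.1776,0,-0.0375],[0,0.0128,0.1776,0,-0.0375],[0,0.0128,0.1776,0,-0.0375]]}'

```text
time_s: 24.28
ee_pos: [0.5177, 0.3134, 0.0722]
ee_rot: [0.274, 0.962, 0.001, -0.0]
force: [-6.4, 2.9, 4.4]
grip_width: 0.0145
grasp_force: 38.7
```

Converted, 0.0111 m is 0.1776, 0.0008 m is 0.0128, -0.15 rad / 4 = -0.0375.

Emit:
inch_along --steps '{"deltas": [[0,0.0128,0.1776,0,-0.0375],[0,0.0128,0.1776,0,-0.0375],[0,0.0128,0.1776,0,-0.0375],[0,0.0128,0.1776,0,-0.0375],[0,0.0128,0.1776,0,-0.0375],[0,0,0,0,0]]}'

```text
time_s: 25.02
ee_pos: [0.5271, 0.3672, 0.0722]
ee_rot: [-0.097, 0.995, 0.001, -0.0]
force: [-5.5, -0.3, 6.1]
grip_width: 0.0151
grasp_force: 39.6
```

Emit:
inch_along --steps '{"deltas": [[0,0,0.08,0,-0.0175],[0,0,0,0,0]]}'

```text
time_s: 25.28
ee_pos: [0.5259, 0.372, 0.0722]
ee_rot: [-0.131, 0.991, 0.001, -0.0]
force: [-7.1, 1.4, 4.7]
grip_width: 0.0149
grasp_force: 39.5
```

Emit:
inch_along --steps '{"deltas": [[0,0,0.048,0,-0.0075],[0,0,0,0,0]]}'

```text
time_s: 25.52
ee_pos: [0.526, 0.3722, 0.0721]
ee_rot: [-0.144, 0.99, -0.001, -0.0]
force: [-7.7, -5.5, 8.4]
grip_width: 0.0148
grasp_force: 40.3
```

Emit:
inch_along --steps '{"deltas": [[0,0,0.048,0,0],[0,0,0,0,0]]}'

```text
time_s: 25.78
ee_pos: [0.5261, 0.3724, 0.0721]
ee_rot: [-0.143, 0.99, -0.003, -0.001]
force: [-6.3, -11.6, 13.3]
grip_width: 0.0152
grasp_force: 40.8
```

The lever is at its stop: its angle is 0.277 against 0.274 expected. I'll relax, release and retreat.

Converted, -0.05 m is -0.8, -0.005 m is -0.08, 0.03 rad / 4 = 0.0075.

Emit:
inch_along --steps '{"deltas": [[0,0,-0.08,0,0.0075],[0,0,0,0,0],[0.06,0,0,0,0],[0.06,0,0,0,0],[0.06,0,0,-0.8,0],[0.06,0,0,-0.8,0],[0.06,0,0,-0.8,0],[0.06,0,0,-0.8,0],[0.06,0,0,0,0],[0.06,0,0,0,0]]}'

```text
time_s: 27.02
ee_pos: [0.5276, 0.3704, 0.2697]
ee_rot: [-0.129, 0.992, -0.0, 0.0]
force: [-0.3, -0.2, -0.8]
grip_width: 0.0602
grasp_force: 0.0
```

```bash
python3 - <<'E'
from h import *
a,_=env.read_camera("scene"); b,_=env.read_camera("side")
z=cv2.resize(a[110:300,250:420],None,fx=2.2,fy=2.2,interpolation=2); y=cv2.resize(b[145:400,225:415],None,fx=2.2,fy=2.2,interpolation=2)
z=cv2.copyMakeBorder(z,0,y.shape[0]-z.shape[0],0,0,cv2.BORDER_CONSTANT)
cv2.imwrite("pics/fin.png",np.hstack([z,y])[:,:,::-1])
E
```

```text
(no output)
```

View pics/fin.png

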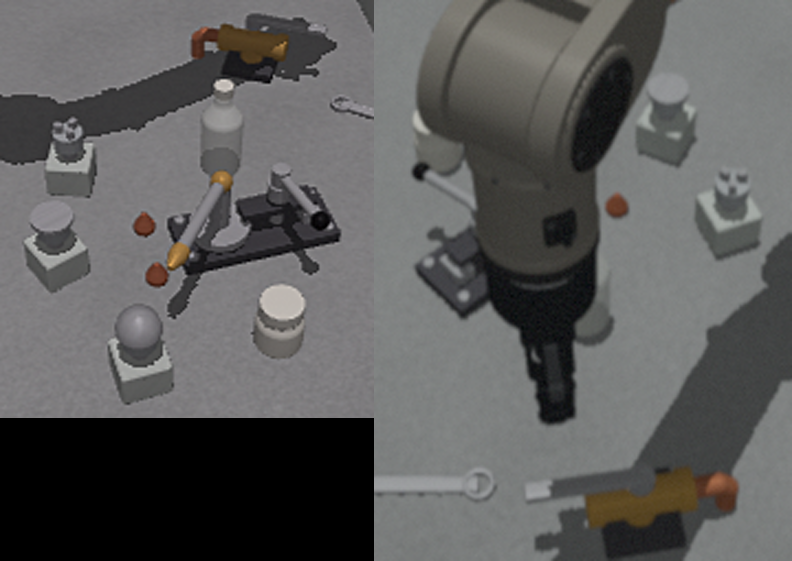

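The valve lever now lies in line with the brass body, free end at about (535,490) in the right panel. The clamp lever is home, the nozzle points at the dome, and both cones, the jar and the bottle are undisturbed.

```bash
python3 -c "
from plant import env;print(env.close_job())"
```

```text
the job is handed in; nothing more can be done
None
```

I backed the clamp off about 1.5 rad, aimed the nozzle at the dome's middle (within about 6 mrad by the wrist camera), screwed the clamp fully home, then opened the valve to its stop; I handed the job in at about 27 s, with the verdict not shown.

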